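Cover the exhibit and right the splash screen

TASK

Get the lab bench ready for spraying: first push the open lid of the exhibit box over until it is fully shut, then stand the toppled splash screen back up on its foot, on the spot where it fell, by pushing on it. Everything is pushed: do not pick the screen up, and leave the torch, the spray bottle, the glove carton and the paper roll as they stand. Finish with the lid shut and the screen standing still.

Things in the scene. Friction and masses are not known exactly. Their poses are not given: they have to be found in the camera images.
- box: Exhibit box, white plastic, fixed to the bench: 150 mm (its x, depth) by 200 mm (its y, width) by 45 mm high, open on top, holding two small metal exhibits below the rim. Origin: centre of its underside, on the bench. The lid is hinged along the whole of its far rim (box +x side).
- lid (a joint): Lid angle in rad: 0 = shut, flat on the rim; 1.57 = upright; at most 1.9. The lid is a plain grey plate 150 by 200 mm, 6 mm thick, no handle; its outer face (up when shut) looks to the box's +x side when it stands up. The hinge is stiff: the lid stays at any angle and must be pushed all the way down (1 to 3 N near the free edge).
- lid_hinge (a point): Middle of the lid's hinge line, 75 mm from the box's centre towards box +x and 45 mm above the bench. The hinge line runs along the box's y. The lid's inner face passes through this line, its outer face lies 6 mm away.
- lid_edge (a point): Middle of the lid's free edge, on its outer face; 150 mm from the hinge line. It moves with the lid.
- screen: Splash screen, loose, 0.6 to 0.95 kg: an L of two plates, an amber pane 180 mm high, 170 wide, 4 thick, and a heavy steel foot. At the start it has toppled: pane flat on the bench, foot straight up at its end. Origin: middle of the outer corner edge, on the bench. x: along the pane away from the foot (level now, straight up when it stands); y: along the corner edge; z: along the foot (up now).
- foot_end (a point): Middle of the free end of the screen's steel foot plate (100 mm long, 160 wide, 5 thick, filling screen x 0 to 5 mm), 100 mm from the corner edge; up at the start. A 10 mm strip fills the inner corner. Pushing the upper part of the foot's inner face (the side over the pane) towards screen -x tips the screen about its corner edge; past some 25 degrees it falls onto its foot by itself.
- torch: Bystander: black torch, 38 mm across, 145 mm tall, standing on its lens. Origin: centre of its underside.
- bottle: Bystander: spray bottle with yellow body and white spray head, 64 mm across, 192 mm tall. Origin: centre of its underside.
- glovebox: Bystander: glove carton, 120 by 220 by 75 mm high. Origin: centre of its underside.
- roll: Bystander: big roll of paper towel, 190 mm across, 210 mm tall. Origin: centre of its underside.

How it is judged:
By the outcome, as a careful person would: the job done as asked, in the order asked, and still so for the second after the job is handed in, with the robot touching nothing.
It also fails if it takes over 53 s, if anything falls off the work surface, if the arm or the gripper's body presses on something with over 40 N, if the wrist force passes 120 N, or if a joint passes its speed limit or range.

ROBOT

A 7-joint arm with a two-finger parallel gripper is mounted at the origin on the work surface. World frame = base frame: x ahead of the robot, y to its left, z up, the work surface at z = 0. Lengths are in mm, angles in rad, forces in N, time in s.
With the tool pointing down it reaches from about 400 to 875 mm from the base axis. Payload 4.4 kg.
Tool frame: the origin (TCP) lies between the finger pads; the fingertips stand 11 mm ahead of it and the grasp point (between the pads) lies 8 mm behind it (env.tip_extent is the distance from the TCP to the fingertips, in mm); z points along the fingers, y is the direction in which the jaws open and shut (so a half turn about z gives the same grasp; the last joint's range is limited). The gripper opens to 85 mm and grips with 20 to 120 N. Pads are 22 mm wide; open, the fingers measure 114 mm over their backs; the gripper's body (76 mm by 85 mm) begins 54 mm behind the grasp point. The pads swing forward as they close: fully open they stand 13 mm farther back than shut.
Start: joints at [1.071, 0.628, 0.038, 1.517, -0.027, 0.996, -0.02], TCP at [273.237, -589.796, 242.313] pointing down, gripper open.
Joint ranges: [-3.06, 3.06], [-0.37, 2.12], [-1.25, 1.32], [0.18, 2.47], [-1.1, 4.24], [0.23, 1.98], [-2.94, 2.94]. Speed limits (rad/s): [2.57, 2.57, 3.14, 3.14, 3.14, 3.14, 3.14].

INTERFACE

Orientations are given as a rotation vector (axis times angle).
In Python, from bench import env, grab_frame gives the robot as it stands. The module is installed in compiled form; this text tells all that it offers.
- The arm moves only by the tool send_rows, never from a script. Its argument "moves" is a list that holds one entry, the list of rows, each a list of 7 numbers: the shift along the tool's x, y, z in mm, then the turn, a rotation vector about the tool's x, y, z in rad, then the gripper command: -1 is shut, 1 is fully open, values between are in proportion. In form: [[[x, y, z, ax, ay, az, fingers], ...]]. A call has 1 to 10 rows; each row is the pose to reach, as a shift and turn from the pose measured when the call began, along the tool's axes at that moment; what a row does not reach only later rows make up. A row lasts 1/12 s, in which the tool goes at most 41.7 mm and 7.16 degrees, less where a joint would pass 70% of its speed; a pose out of reach is approached as far as the arm can. A call with a gripper value outside its range is refused whole. The fingers move at their own pace and stop on an object; "force" is the grip in N (left out, the last holds). Time passes only in rows, so rows that repeat a pose let the fingers close. It gives the time, the measured TCP pose, the force and the opening at its end, in the units of the state.
- env.read_state(): the state, without advancing time (a new reading comes with each control period).
- grab_frame(name): name is "scene" or "top" or "wrist"; returns a dict with "color" (384x512x3 uint8, red, green, blue), "depth" (384x512 float32, mm along the optical axis (not along the pixel's ray), 0 where there is no reading), "intrinsics" (3x3 intrinsics, pixels), "D" ([k1, k2, p1, p2, k3] as OpenCV has them; the pictures are not rectified), "xyz" and "orientation" of the camera in the world; the wrist camera has in their place "hand_eye" (4x4, takes a point from camera to tool coordinates, whose origin is the TCP and whose axes are the flange's). Camera axes: x right, y up, looking along -z (the intrinsics and any distortion apply to the point x, -y, -z); pixel columns grow to the right and rows downward; lengths in mm; the calibration is good to about 2 mm. A picture is of the moment at which its call begins: read the wrist's pose just before it.
- env.job_done(): hands the job in, once; it reports no verdict.
The state is a dict: "clock": time; "qpos": joint angles; "qvel": joint speeds; "joint_torque": joint torques, N m; "tcp_pos": TCP position; "eef_rot": TCP orientation; "contact_force": force on the tool from outside, world axes, zero at the start; "torque": the same for the moment, N m; "finger_gap": finger opening in mm.
Only numpy, scipy, OpenCV 4.12 (cv2) and the standard library are available. Lean on these libraries where they do the work, as an engineer would, in place of code of your own. Each camera call takes 0.05 s, during which the arm holds its last target.

## Working session

There is one attempt and no reset: what is moved stays moved. The work goes in short steps, Python scripts to look and compute and a tool call to move; the robot and the scene stay as the last step left them, time stands still between calls to the robot, and variables do not carry over. Pictures are saved under pics/ and viewed, and the job is handed in when it is done.

Besides the shell and the picture viewer there is one more tool, called after ">>>" as name([rows], argument=value, ...), one row to a line, values as JSON. send_rows: Moves the arm, as the interface text tells. Its arguments: {"type":"object","properties":{"moves":{"type":"array"},"force":{"type":"number"}},"required":["moves"]}

```bash
mkdir -p pics; cat > h.py <<'E'
import numpy as np, cv2
from scipy.spatial.transform import Rotation as R
from bench import env, grab_frame
def rotm(o):
    o=np.array(o,float)
    if o.shape==(3,3): return o
    return R.from_rotvec(o).as_matrix() if o.size==3 else R.from_quat(o).as_matrix()
def cam(f,st=None):
    if 'hand_eye' in f:
        H=np.array(f['hand_eye']); T=np.eye(4);T[:3,:3]=rotm(st['eef_rot']);T[:3,3]=st['tcp_pos']
        H=T@H; return H[:3,:3],H[:3,3]
    return rotm(f['orientation']),np.array(f['xyz'])
def rays(f,uv,st=None):
    M,c=cam(f,st)
    p=cv2.undistortPoints(np.array(uv,float).reshape(-1,1,2),np.array(f['intrinsics']),np.array(f['D'])).reshape(-1,2)
    d=np.c_[p[:,0],-p[:,1],-np.ones(len(p))]
    return c,d@M.T
def onz(f,uv,z,st=None):
    c,d=rays(f,uv,st); return c+d*((z-c[2])/d[:,2])[:,None]
def withdepth(f,uv,st=None):
    c,d=rays(f,uv,st); uv=np.array(uv,int).reshape(-1,2)
    return c+d*f['depth'][uv[:,1],uv[:,0]][:,None]
E
python3 - <<'E'
from h import *
import pickle
st=env.read_state();print(st)
F={}
for n in ("scene","top","wrist"):
    f=grab_frame(n);F[n]=f
    cv2.imwrite(f'pics/{n}0.png',f['color'][:,:,::-1])
    print(n,f.get('xyz'),f.get('orientation'),f['intrinsics'],f['D'],f.get('hand_eye'))
F['st']=st
pickle.dump(F,open('F0.pkl','wb'))
E
```

```text
{'clock': 0.0, 'qpos': array([ 1.07119941,  0.6293865 ,  0.03843636,  1.5183759 , -0.02698156,
        0.99631561, -0.02000457]), 'qvel': array([ 0.00129054, -0.00173933,  0.00012485,  0.00122484, -0.00082279,
        0.00022228, -0.0008836 ]), 'joint_torque': array([-2.78806519e-04, -5.63402224e+01,  1.22610893e+00, -1.93441576e+01,
        1.10861540e-02,  1.07346955e-02, -2.26401460e-05]), 'tcp_pos': array([ 272.97160369, -589.22231925,  241.36029998]), 'eef_rot': array([-3.06611312e+00, -6.75679885e-01,  7.26777976e-04]), 'contact_force': array([-0.19359329, -0.12111469,  0.76381129]), 'torque': array([-0.03749121,  0.03074803, -0.00420422]), 'finger_gap': 85.03261618135349}
scene [1442.15683337 -733.12294793  781.99453983] [0.93851269 0.47352482 0.80352952] [[389.3815493    0.         255.82716796]
 [  0.         389.3815493  192.94734532]
 [  0.           0.           1.        ]] [0.01218951 0.         0.         0.         0.        ] None
top [ 329.09572537  -24.11362424 1447.66633759] [ 0.1321218  -0.13553702 -1.54367181] [[419.20182313   0.         251.63357767]
 [  0.         419.20182313 185.8819729 ]
 [  0.           0.           1.        ]] [0.01302673 0.         0.         0.         0.        ] None
wrist None None [[278.63638237   0.         255.37896596]
 [  0.         278.63638237 190.47425644]
 [  0.           0.           1.        ]] [-0.06568854  0.          0.          0.          0.        ] [[ 2.23459094e-04  9.46848554e-01  3.21679601e-01  8.19051484e+01]
 [ 9.99999454e-01 -5.39936712e-04  8.94614771e-04  3.18738936e-01]
 [ 1.02075133e-03  3.21679226e-01 -9.46848158e-01 -1.32423702e+02]
 [ 0.00000000e+00  0.00000000e+00  0.00000000e+00  1.00000000e+00]]
```

View pics/scene0.png

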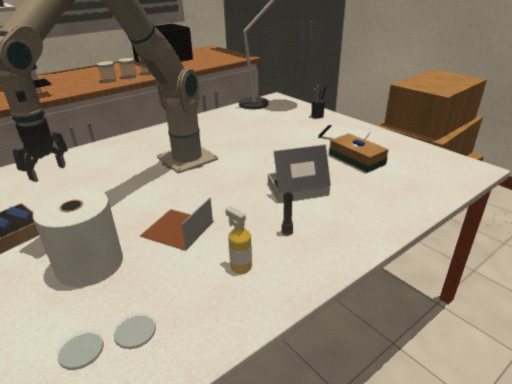

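View pics/top0.png

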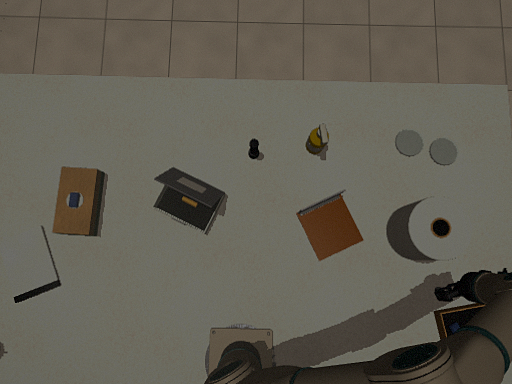

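View pics/wrist0.png

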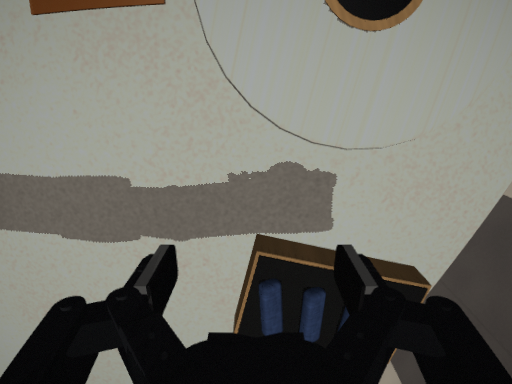

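```bash
python3 - <<'E'
import pickle
from h import *
F=pickle.load(open('F0.pkl','rb'));f=F['top']
c=f['color'][120:280,130:390,::-1];c=cv2.convertScaleAbs(cv2.resize(c,None,fx=3,fy=3,interpolation=cv2.INTER_CUBIC),alpha=1.6)
cv2.imwrite('pics/topz.png',c)
c=F['scene']['color'][130:290,130:350,::-1]
cv2.imwrite('pics/scz.png',cv2.resize(c,None,fx=3.5,fy=3.5,interpolation=cv2.INTER_CUBIC))
# height map
h,w=f['depth'].shape
uu,vv=np.meshgrid(np.arange(w),np.arange(h))
P=withdepth(f,np.c_[uu.ravel(),vv.ravel()]).reshape(h,w,3)
np.save('Ptop.npy',P)
print(P[260,100],P[100,100],P[300,330])
hm=np.clip(P[...,2],0,250).astype(np.uint8)
cv2.imwrite('pics/hm.png',cv2.applyColorMap(cv2.resize(hm[120:280,130:390],None,fx=3,fy=3,interpolation=0),cv2.COLORMAP_JET))
E
```

```text
[312.14959237 485.73285845  -6.31927622] [880.73403684 530.51181458   2.10826443] [ 197.99966645 -295.072281      1.14607591]
```

View pics/topz.png

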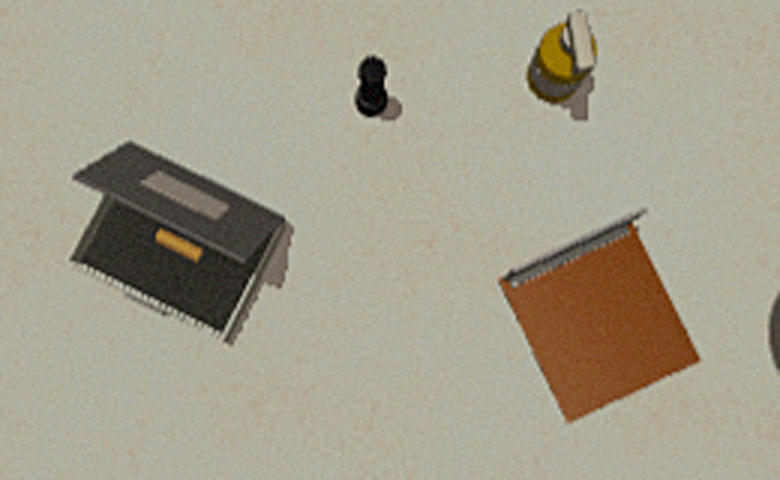

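View pics/hm.png

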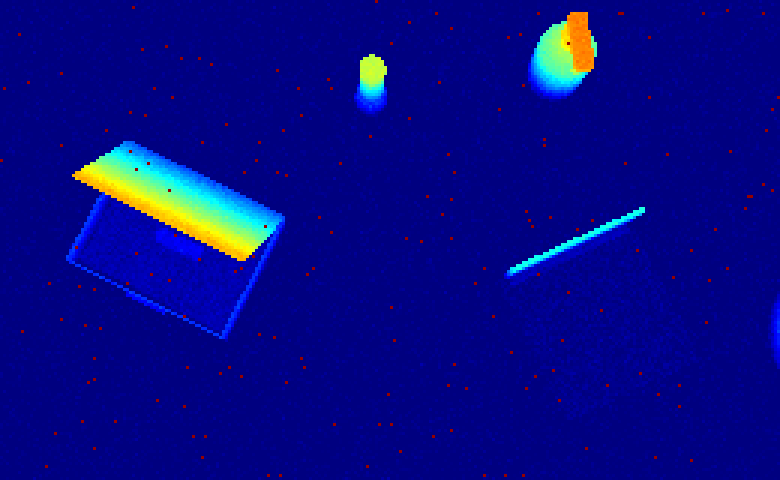

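View pics/scz.png

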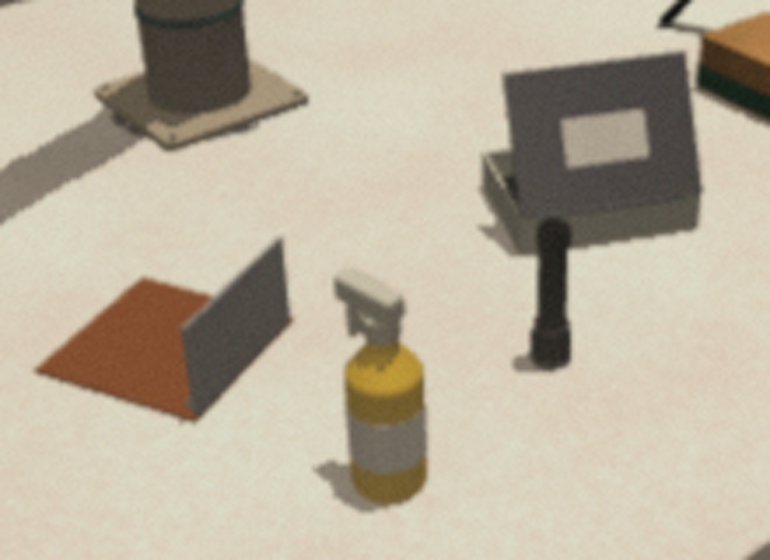

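The top picture (zoom ×3, offset 130,120) shows four things:
- The lid leans over the box, from about (128,141)–(285,218) at the hinge to (74,178)–(243,260) at the free edge.
- The screen's foot top runs from (508,272) to (645,210), with the pane below it towards the robot.
- The torch is at (371,85).
- The bottle is at (562,60).

Next I measure them.

```bash
python3 - <<'E'
import pickle
from h import *
F=pickle.load(open('F0.pkl','rb'));f=F['top'];P=np.load('Ptop.npy');C=f['color'].astype(int)
H=P[...,2]
# bench check
print('bench med',np.median(H[240:300,200:300]))
m=np.zeros(H.shape,np.uint8)
m[120:210,140:235]=((H>52)&(H<220))[120:210,140:235]
m=cv2.erode(m,np.ones((3,3)))
n,l,s,_=cv2.connectedComponentsWithStats(m);k=1+np.argmax(s[1:,4]);Q=P[l==k]
c=Q.mean(0);u,sv,vt=np.linalg.svd(Q-c,full_matrices=False);nn=vt[2]*np.sign(vt[2][2])
print('lid n',nn,'rms',sv[2]/np.sqrt(len(Q)),'N',len(Q),'zmax',np.percentile(Q[:,2],[0.5,99.5]))
hz=np.array([nn[0],nn[1],0]);tilt=np.arccos(nn[2]);hz/=np.linalg.norm(hz)
print('lid angle',tilt,'box +x dir',hz,np.degrees(np.arctan2(hz[1],hz[0])))
m2=np.zeros(H.shape,np.uint8);m2[120:210,140:235]=((H>52)&(H<220))[120:210,140:235]
n,l,s,_=cv2.connectedComponentsWithStats(m2);k=1+np.argmax(s[1:,4])
cn=max(cv2.findContours((l==k).astype(np.uint8),0,1)[0],key=cv2.contourArea)[:,0]
p3=withdepth(f,cn); p3=P[cn[:,1],cn[:,0]]
yd=np.array([-hz[1],hz[0],0]);
a=p3@hz;b=p3@yd
print('lid along x',a.min(),a.max(),'y',b.min(),b.max(),b.max()-b.min())
print('free edge top z',p3[:,2].max())
# hinge: outer face at hinge
# rim
m3=np.zeros(H.shape,bool);m3[160:236,145:228]=((H>36)&(H<50))[160:236,145:228]
q=P[m3];print('rim x',np.percentile(q@hz,[1,99]),'y',np.percentile(q@yd,[1,99]),np.median(q[:,2]))
# screen: pane
pm=((C[...,0]-C[...,2]>30)&(C[...,0]>60)).astype(np.uint8);pm[:180]=0;pm[270:]=0;pm[:,:290]=0;pm[:,370:]=0
cn=max(cv2.findContours(pm,0,1)[0],key=cv2.contourArea)
r=cv2.minAreaRect(cn);bx=cv2.boxPoints(r);print('pane px',bx.tolist())
W=onz(f,bx,4);print('pane world',W.round(1).tolist(),[np.linalg.norm(W[i]-W[i-1]) for i in range(4)])
# foot top
fm=np.zeros(H.shape,np.uint8);fm[185:215,295:350]=(H>85)[185:215,295:350]
fm[H>110]=0
v,u=np.nonzero(fm);q=onz(f,np.c_[u,v],100);qq=P[fm>0];print('foot top z',np.median(qq[:,2]),len(u))
c=q.mean(0);_,_,vt=np.linalg.svd(q-c);d=vt[0];t=(q-c)@d
print('foot dir',d,np.degrees(np.arctan2(d[1],d[0])),'len',np.ptp(t),'mid',c+d*(t.max()+t.min())/2,'ends',c+d*t.max(),c+d*t.min(), 'thick',np.ptp((q-c)@vt[1]))
for nme,(a0,a1,b0,b1,hh) in dict(torch=(130,165,245,265,120),bottle=(120,160,300,335,150)).items():
    s=P[a0:a1,b0:b1].reshape(-1,3);s=s[(s[:,2]>20)&(s[:,2]<250)];print(nme,np.percentile(s,[2,98],axis=0).round(0).tolist())
s=P[190:270,380:470].reshape(-1,3);s=s[(s[:,2]>190)&(s[:,2]<230)];print('roll',s.min(0),s.max(0))
E
```

```text
bench med -0.6855447355113711
lid n [ 0.79312941 -0.3697562   0.48396911] rms 1.111678024716537 N 934 zmax [ 62.75643755 180.15115214]
lid angle 1.065611588896993 box +x dir [ 0.90634548 -0.42253743  0.        ] -24.994889885890778
lid along x 393.94764210302634 469.02373021536596 y 291.6951069151871 490.6241029049847 198.92899598979756
free edge top z 182.66670759430144
rim x [316.49356629 470.01402366] y [291.56413374 491.44565662] 44.150563325343455
pane px [[295.32037353515625, 212.328857421875], [339.28497314453125, 191.0556640625], [362.82208251953125, 239.69900512695312], [318.85748291015625, 260.9721984863281]]
pane world [[489.1, -177.6, 4.0], [567.2, -330.5, 4.0], [400.6, -408.7, 4.0], [325.5, -258.1, 4.0]] [np.float64(182.39725231149663), np.float64(171.7473660564571), np.float64(184.05367407445507), np.float64(168.31203889271717)]
foot top z 98.88896412147301 87
foot dir [-0.43951514  0.89823518 -0.        ] 116.07294950999643 len 158.87733789060462 mid [ 522.81865888 -254.62640736  100.        ] ends [ 487.90416087 -183.27180028  100.        ] [ 557.7331569  -325.98101444  100.        ] thick 5.908300315407171
torch [[678.0, -44.0, 24.0], [708.0, -12.0, 150.0]]
bottle [[691.0, -266.0, 28.0], [750.0, -211.0, 194.0]]
roll [ 337.02091499 -670.1319662   190.04183555] [ 526.22235309 -484.65513977  219.17699364]
```

```bash
cat > plan.py <<'E'
from h import *
HZ=np.array([np.cos(np.radians(-25)),np.sin(np.radians(-25)),0]);YD=np.array([-HZ[1],HZ[0],0])
def down(az): # tool x along azimuth az(deg), z down
    x=np.array([np.cos(np.radians(az)),np.sin(np.radians(az)),0]);z=np.array([0,0,-1.]);return np.c_[x,np.cross(z,x),z]
def rel(tgt,az):
    st=env.read_state();M=rotm(st['eef_rot'])
    t=M.T@(np.array(tgt)-st['tcp_pos']);r=R.from_matrix(M.T@down(az)).as_rotvec()
    return [*t.round(0).tolist(),*r.round(3).tolist()]
def lid(th,r=135,w=12):
    a=468.5-r*np.cos(th)+6*np.sin(th)+w; z=45+r*np.sin(th)+6*np.cos(th)+11
    return a*HZ+391*YD+np.array([0,0,z])
E
python3 - <<'E'
from plan import *
print(env.tip_extent, rotm(env.read_state()['eef_rot']).round(3))
p=lid(1.066)+35*HZ+[0,0,10];print(p)
print(rel([300,-520,370],60)); print(rel([480,-200,370],100)); print(rel([p[0],p[1],350],155)); print(rel(p,155))
E
```

```text
11.0 [[ 0.907  0.42  -0.001]
 [ 0.42  -0.907  0.001]
 [-0.    -0.001 -1.   ]]
[578.03222446 161.87991339 187.06362939]
[54.0, -52.0, -128.0, -0.001, -0.0, -0.613]
[351.0, -267.0, -128.0, -0.001, -0.001, -1.312]
[592.0, -554.0, -108.0, -0.001, -0.002, -2.272]
[592.0, -553.0, 55.0, -0.001, -0.002, -2.272]
```

>>> send_rows([
  [[0, 0, -42, 0, 0, 0, -1], [0, 0, -84, 0, 0, -0.1, -1], [10, -10, -125, 0, 0, -0.2, -1], [40, -35, -130, 0, 0, -0.3, -1], [70, -60, -130, 0, 0, -0.4, -1], [100, -85, -130, 0, 0, -0.5, -1], [130, -108, -130, 0, 0, -0.6, -1], [160, -130, -130, 0, 0, -0.72, -1], [190, -150, -130, 0, 0, -0.84, -1], [220, -172, -130, 0, 0, -0.96, -1]],
])

```text
clock: 0.98
tcp_pos: [400.9, -339.4, 371.8]
eef_rot: [-2.402, -2.022, -0.0]
contact_force: [0.8, -0.4, -0.0]
finger_gap: 0.2
```

```bash
python3 - <<'E'
from plan import *
p=lid(1.066)+35*HZ+[0,0,10]
print(env.read_state()['tcp_pos'],rel([p[0],p[1],350],155)); print(rel(p,155))
E
```

```text
[ 400.88453847 -339.43191632  371.84117242] [524.0, 89.0, 22.0, -0.0, -0.001, -1.306]
[524.0, 89.0, 185.0, -0.0, -0.001, -1.306]
```

>>> send_rows([
  [[35, 6, 0, 0, 0, -0.1, -1], [72, 12, 0, 0, 0, -0.2, -1], [110, 18, 0, 0, 0, -0.3, -1], [148, 25, 0, 0, 0, -0.4, -1], [186, 31, 0, 0, 0, -0.5, -1], [224, 38, 5, 0, 0, -0.6, -1], [262, 44, 5, 0, 0, -0.7, -1], [300, 51, 10, 0, 0, -0.8, -1], [338, 57, 10, 0, 0, -0.9, -1], [376, 64, 10, 0, 0, -1.0, -1]],
])

```text
clock: 1.82
tcp_pos: [527.9, 21.7, 361.8]
eef_rot: [-1.132, -2.929, 0.0]
contact_force: [0.1, -0.8, -0.4]
finger_gap: -0.2
```

```bash
python3 - <<'E'
from plan import *
p=lid(1.066)+35*HZ+[0,0,10]
print(env.read_state()['tcp_pos'],rel([p[0],p[1],350],155)); print(rel(p,155))
E
```

```text
[527.9221838   21.73902073 361.84528274] [57.0, 137.0, 12.0, -0.0, -0.001, -0.301]
[57.0, 138.0, 175.0, -0.0, -0.001, -0.301]
```

>>> send_rows([
  [[15, 36, 5, 0, 0, -0.1, -1], [30, 72, 10, 0, 0, -0.2, -1], [45, 106, 25, 0, 0, -0.3, -1], [57, 137, 50, 0, 0, -0.301, -1], [57, 138, 80, 0, 0, -0.301, -1], [57, 138, 115, 0, 0, -0.301, -1], [57, 138, 150, 0, 0, -0.301, -1], [57, 138, 175, 0, 0, -0.301, -1], [57, 138, 175, 0, 0, -0.301, -1]],
])

```text
clock: 2.57
tcp_pos: [574.7, 160.3, 181.2]
eef_rot: [-0.677, -3.057, 0.009]
contact_force: [-1.1, -0.9, -0.4]
finger_gap: -0.1
```

```bash
python3 - <<'E'
from plan import *
print(env.read_state()['contact_force'])
for t in (1.15,1.066,1.0,.9,.8,.7,.6,.5,.4,.3,.2,.1,0,-.03): print(t,rel(lid(t),155))
f=grab_frame('scene');cv2.imwrite('pics/s1.png',cv2.resize(f['color'][100:260,130:370,::-1],None,fx=3,fy=3))
E
```

```text
[-1.06292229 -0.89758431 -0.35684717]
1.15 [22.0, 3.0, -0.0, -0.008, -0.009, 0.0]
1.066 [33.0, 3.0, 4.0, -0.008, -0.009, 0.0]
1.0 [40.0, 3.0, 9.0, -0.008, -0.009, 0.0]
0.9 [52.0, 3.0, 16.0, -0.008, -0.009, 0.0]
0.8 [62.0, 3.0, 25.0, -0.008, -0.009, 0.0]
0.7 [72.0, 3.0, 34.0, -0.008, -0.009, 0.0]
0.6 [80.0, 3.0, 45.0, -0.008, -0.009, 0.0]
0.5 [88.0, 3.0, 56.0, -0.008, -0.009, 0.0]
0.4 [94.0, 3.0, 68.0, -0.008, -0.009, 0.0]
0.3 [99.0, 4.0, 80.0, -0.008, -0.009, 0.0]
0.2 [103.0, 4.0, 93.0, -0.008, -0.009, 0.0]
0.1 [105.0, 4.0, 107.0, -0.008, -0.009, 0.0]
0 [106.0, 4.0, 120.0, -0.008, -0.009, 0.0]
-0.03 [107.0, 4.0, 124.0, -0.008, -0.009, 0.0]
```

View pics/s1.png

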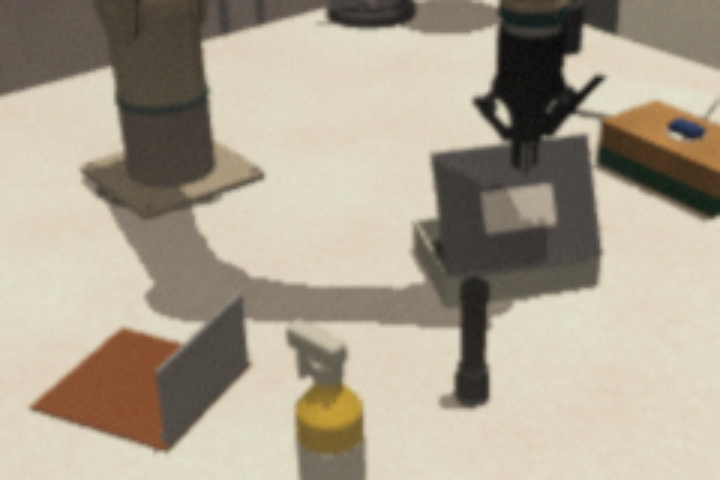

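The shut fingers, at about (525,160) in the zoom, are on the far (outer) side of the lid near its free edge. I push along the arc.

>>> send_rows([
  [[17, 3, 0, 0, 0, 0, -1], [33, 3, 4, 0, 0, 0, -1], [46, 3, 12, 0, 0, 0, -1], [57, 3, 20, 0, 0, 0, -1], [67, 3, 29, 0, 0, 0, -1], [76, 3, 39, 0, 0, 0, -1], [84, 3, 50, 0, 0, 0, -1], [91, 3, 62, 0, 0, 0, -1], [97, 3, 74, 0, 0, 0, -1], [101, 3, 86, 0, 0, 0, -1]],
])

```text
clock: 3.45
tcp_pos: [487.0, 208.2, 101.0]
eef_rot: [-0.679, -3.064, -0.0]
contact_force: [-0.5, 1.1, 1.3]
finger_gap: 0.2
```

```bash
python3 - <<'E'
from plan import *
print(env.read_state()['contact_force'])
for t in (.3,.2,.1,0,-.03): print(t,rel(lid(t),155))
f=grab_frame('scene');cv2.imwrite('pics/s2.png',cv2.resize(f['color'][100:260,130:370,::-1],None,fx=3,fy=3))
E
```

```text
[-0.49816483  1.14177526  1.26520075]
0.3 [0.0, -3.0, -1.0, -0.001, -0.003, 0.0]
0.2 [4.0, -3.0, 12.0, -0.001, -0.003, 0.0]
0.1 [7.0, -3.0, 26.0, -0.001, -0.003, 0.0]
0 [8.0, -3.0, 39.0, -0.001, -0.003, 0.0]
-0.03 [8.0, -3.0, 43.0, -0.001, -0.003, 0.0]
```

View pics/s2.png

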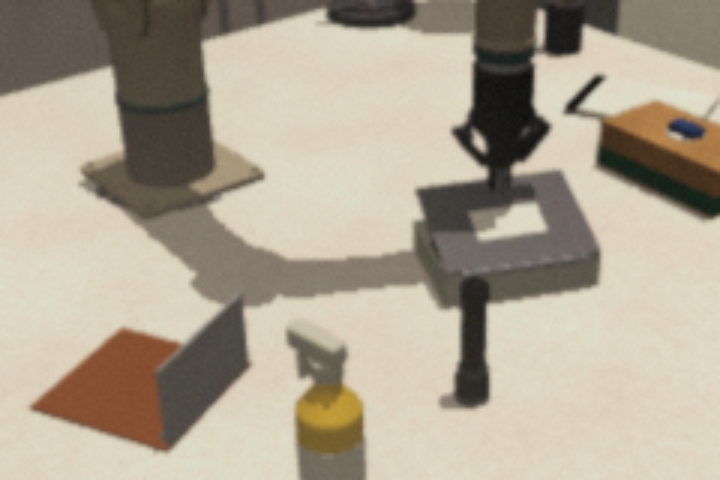

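>>> send_rows([
  [[4, 0, 10, 0, 0, 0, -1], [6, 0, 19, 0, 0, 0, -1], [7, 0, 27, 0, 0, 0, -1], [8, 0, 33, 0, 0, 0, -1], [8, 0, 37, 0, 0, 0, -1], [8, 0, 40, 0, 0, 0, -1], [8, 0, 41, 0, 0, 0, -1], [8, 0, 41, 0, 0, 0, -1]],
])

```text
clock: 4.17
tcp_pos: [478.2, 211.5, 61.9]
eef_rot: [-0.677, -3.065, 0.004]
contact_force: [-7.5, -4.0, 38.4]
finger_gap: -0.1
```

>>> send_rows([
  [[0, 0, -10, 0, 0, 0, -1], [0, 0, -40, 0, 0, 0, -1], [0, 0, -80, 0, 0, 0, -1], [0, 0, -120, 0, 0, 0, -1], [0, 0, -160, 0, 0, 0, -1], [0, 0, -200, 0, 0, 0, -1], [0, 0, -240, 0, 0, 0, -1], [0, -35, -255, 0, 0, 0.1, -1], [0, -70, -260, 0, 0, 0.2, -1], [0, -105, -260, 0, 0, 0.3, -1]],
])

```text
clock: 5.0
tcp_pos: [435.0, 116.3, 324.0]
eef_rot: [1.134, 2.929, -0.001]
contact_force: [0.8, -1.5, 0.2]
finger_gap: -0.2
```

```bash
cat >> plan.py <<'E'
SX=np.array([-0.898,-0.4395,0]);SX/=np.linalg.norm(SX);SO=np.array([525.,-253.5,0])
def scr(s,z): # s: distance ahead (toward -screen x), TCP
    return SO-s*SX+np.array([0,0,z])
E
python3 - <<'E'
from plan import *
st=env.read_state();print(st['tcp_pos'],st['contact_force'])
f=grab_frame('scene');cv2.imwrite('pics/s3.png',cv2.resize(f['color'][100:260,130:370,::-1],None,fx=3,fy=3))
f=grab_frame('top');cv2.imwrite('pics/t3.png',cv2.resize(f['color'][120:280,130:390,::-1],None,fx=3,fy=3))
uu,vv=np.meshgrid(np.arange(512),np.arange(384));P=withdepth(f,np.c_[uu.ravel(),vv.ravel()]).reshape(384,512,3)
a=P@HZ;b=P@YD;H=P[...,2];m=(abs(a-394)<68)&(abs(b-391)<90)&(H>30)&(H<80)
A=np.c_[a[m],np.ones(m.sum())];print('lid slope,z@mid',np.linalg.lstsq(A,H[m],rcond=None)[0],np.median(H[m]),m.sum(), 'occl?',((abs(a-394)<68)&(abs(b-391)<90)).sum())
print(rel(scr(-50,300),26),rel(scr(-50,120),26))
E
```

```text
[434.99567811 116.29113907 324.01097348] [ 0.82539559 -1.47630033  0.2190748 ]
lid slope,z@mid [1.58956611e-03 5.02264376e+01] 50.860741078955925 381 occl? 701
[-297.0, -252.0, 25.0, -0.004, 0.009, 1.944] [-296.0, -251.0, 205.0, -0.004, 0.009, 1.944]
```

View pics/s3.png

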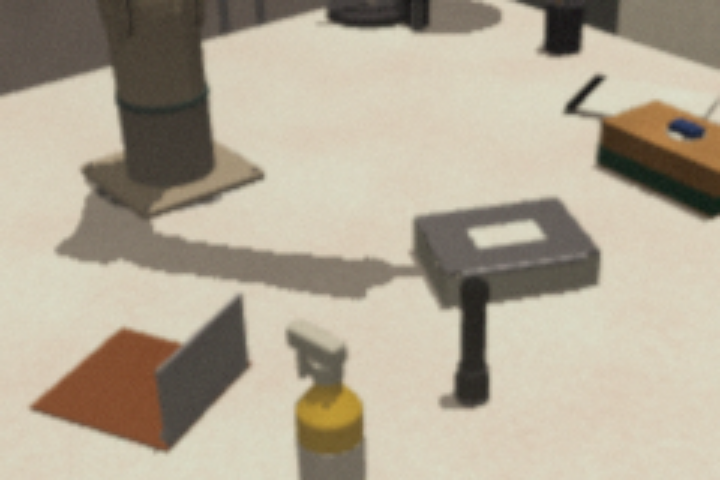

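View pics/t3.png

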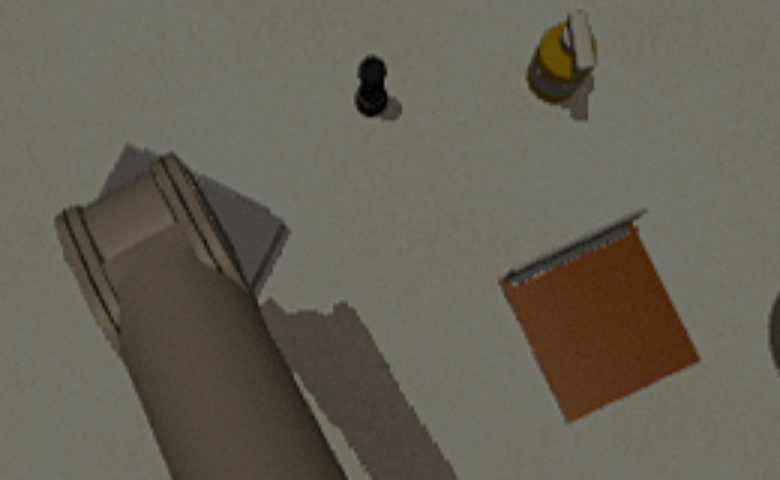

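The lid lies flat with its top at about 51 mm (it should be 51), so it is shut. The other things have not moved. Now I go over the pane.

>>> send_rows([
  [[-20, -17, 0, 0, 0, 0.12, -1], [-40, -34, 0, 0, 0, 0.24, -1], [-60, -50, 0, 0, 0, 0.36, -1], [-80, -67, 0, 0, 0, 0.48, -1], [-100, -84, 0, 0, 0, 0.6, -1], [-120, -100, 0, 0, 0, 0.72, -1], [-145, -122, 0, 0, 0, 0.84, -1], [-170, -143, 0, 0, 0, 0.96, -1], [-195, -164, 0, 0, 0, 1.08, -1], [-220, -186, 0, 0, 0, 1.2, -1]],
])

```text
clock: 5.93
tcp_pos: [469.0, -176.0, 324.3]
eef_rot: [2.596, 1.763, -0.013]
contact_force: [0.2, 0.4, -0.5]
finger_gap: -0.0
```

```bash
python3 - <<'E'
from plan import *
st=env.read_state();print(st['tcp_pos'],st['contact_force'])
print(rel(scr(-50,200),26),rel(scr(-50,95),26))
E
```

```text
[ 468.98546801 -175.98843269  324.31168903] [ 0.24574005  0.39627676 -0.54109021]
[-87.0, 47.0, 125.0, 0.002, 0.009, 0.739] [-86.0, 47.0, 230.0, 0.002, 0.009, 0.739]
```

>>> send_rows([
  [[-20, 12, 10, 0, 0, 0.12, -1], [-40, 24, 25, 0, 0, 0.24, -1], [-60, 36, 45, 0, 0, 0.36, -1], [-75, 47, 70, 0, 0, 0.48, -1], [-87, 47, 100, 0, 0, 0.6, -1], [-87, 47, 130, 0, 0, 0.72, -1], [-87, 47, 165, 0, 0, 0.739, -1], [-86, 47, 200, 0, 0, 0.739, -1], [-86, 47, 230, 0, 0, 0.739, -1], [-86, 47, 230, 0, 0, 0.739, -1]],
])

```text
clock: 6.77
tcp_pos: [476.5, -272.5, 89.4]
eef_rot: [-3.059, -0.709, 0.023]
contact_force: [-1.2, 1.3, -0.5]
finger_gap: 0.0
```

```bash
python3 - <<'E'
from plan import *
st=env.read_state();print(st['tcp_pos'],st['contact_force'])
f=grab_frame('scene');cv2.imwrite('pics/s4.png',cv2.resize(f['color'][100:260,130:370,::-1],None,fx=3,fy=3))
f=grab_frame('top');cv2.imwrite('pics/t4.png',cv2.resize(f['color'][120:280,200:460,::-1],None,fx=3,fy=3))
print(rel(scr(-50,95),26),rel(scr(0,95),26))
E
```

```text
[ 476.46626922 -272.49850974   89.39206608] [-1.24429719  1.31276479 -0.51485982]
[-0.0, 1.0, -1.0, 0.003, 0.009, 0.001] [50.0, 1.0, -1.0, 0.003, 0.009, 0.001]
```

View pics/s4.png

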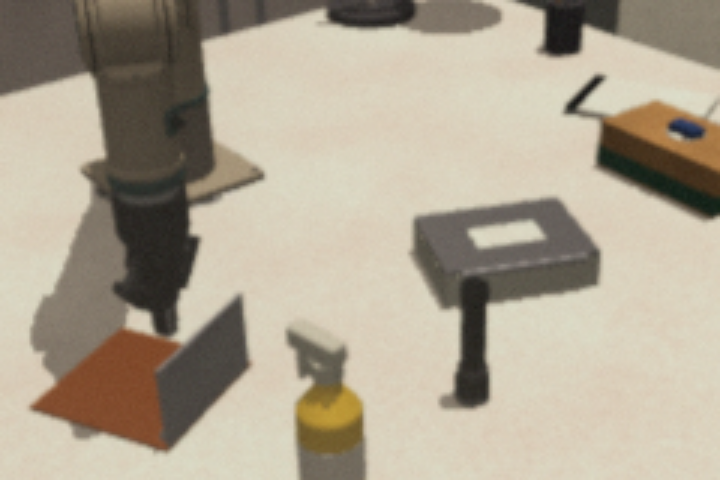

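View pics/t4.png

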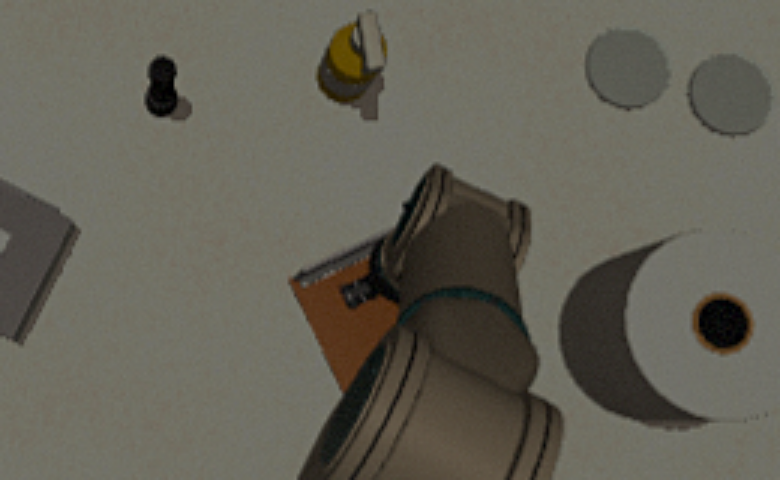

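>>> send_rows([
  [[12, 1, 0, 0, 0, 0, -1], [22, 1, 0, 0, 0, 0, -1], [29, 1, 0, 0, 0, 0, -1], [34, 1, 0, 0, 0, 0, -1], [38, 1, 0, 0, 0, 0, -1], [42, 1, 1, 0, 0, 0, -1], [46, 1, 1, 0, 0, 0, -1], [50, 1, 1, 0, 0, 0, -1], [54, 1, 2, 0, 0, 0, -1], [54, 1, 2, 0, 0, 0, -1]],
])

```text
clock: 7.7
tcp_pos: [529.7, -250.8, 91.8]
eef_rot: [3.056, 0.709, -0.011]
contact_force: [0.5, -0.4, 0.5]
finger_gap: -0.1
```

```bash
python3 - <<'E'
from plan import *
st=env.read_state();print(st['tcp_pos'],st['contact_force'])
f=grab_frame('scene');cv2.imwrite('pics/s5.png',cv2.resize(f['color'][150:260,130:310,::-1],None,fx=4,fy=4))
print(rel(scr(0,95),26))
E
```

```text
[ 529.71362533 -250.79093683   91.76176197] [ 0.53457972 -0.422943    0.48944054]
[-5.0, 0.0, -3.0, 0.002, 0.008, 0.002]
```

View pics/s5.png

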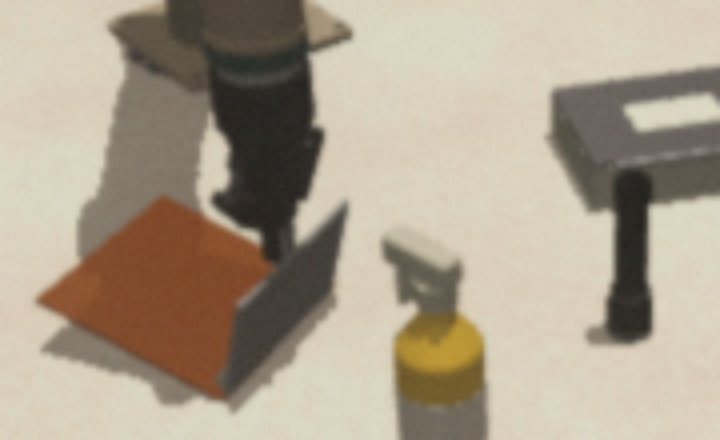

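The screen is tilting by about 12–15° and the pane is lifting off its shadow; its corner edge, at (225,398) in the zoom, is where it should be. I push on past the balance point, then move forward and up inside the L.

>>> send_rows([
  [[5, 0, 2, 0, 0, 0, -1], [10, 0, 4, 0, 0, 0, -1], [15, 0, 6, 0, 0, 0, -1], [20, 0, 9, 0, 0, 0, -1], [26, 0, 10, 0, 0, 0, -1], [36, 0, 5, 0, 0, 0, -1], [48, 0, -15, 0, 0, 0, -1], [58, 0, -50, 0, 0, 0, -1], [60, 0, -90, 0, 0, 0, -1], [60, 0, -130, 0, 0, 0, -1]],
])

```text
clock: 8.58
tcp_pos: [585.1, -222.2, 222.8]
eef_rot: [3.057, 0.712, -0.012]
contact_force: [0.8, 0.1, -0.0]
finger_gap: -0.3
```

```bash
python3 - <<'E'
from plan import *
st=env.read_state();print(st['tcp_pos'],st['contact_force'])
f=grab_frame('scene');cv2.imwrite('pics/s6.png',cv2.resize(f['color'][130:260,130:340,::-1],None,fx=3.5,fy=3.5))
E
```

```text
[ 585.09847117 -222.15107893  222.81652319] [ 0.81067531  0.12612232 -0.01199738]
```

View pics/s6.png

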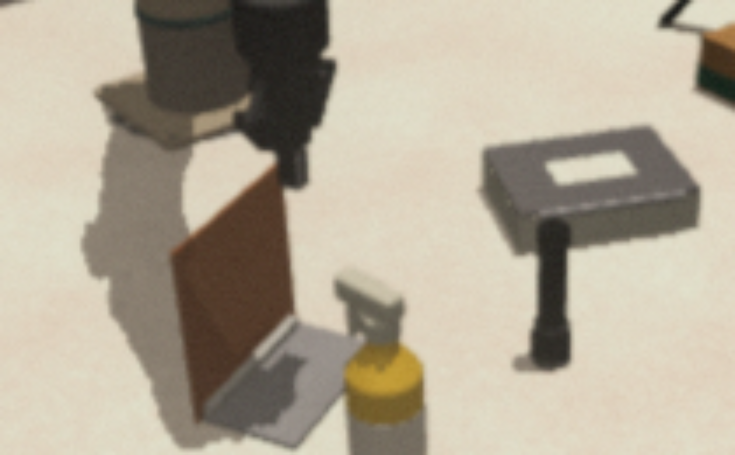

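The screen stands on its foot and the fingers are clear above it. I retreat straight up and then to the side, and check from the top.

>>> send_rows([
  [[0, 0, -40, 0, 0, 0, -1], [0, 0, -80, 0, 0, 0, -1], [0, 0, -120, 0, 0, 0, -1], [0, -35, -135, 0, 0, 0, -1], [0, -75, -135, 0, 0, 0, -1], [0, -115, -135, 0, 0, 0, -1], [0, -155, -135, 0, 0, 0, -1], [0, -195, -135, 0, 0, 0, -1], [0, -220, -135, 0, 0, 0, -1], [0, -220, -135, 0, 0, 0, -1]],
])

```text
clock: 9.47
tcp_pos: [489.4, -18.8, 365.1]
eef_rot: [3.049, 0.724, 0.009]
contact_force: [0.2, 0.5, -0.5]
finger_gap: -0.0
```

```bash
cat > chk.py <<'E'
from plan import *
import pickle,sys
st=env.read_state();print(st['clock'],st['tcp_pos'],st['contact_force'])
f=grab_frame('scene');cv2.imwrite(f'pics/s{sys.argv[1]}.png',cv2.resize(f['color'][130:290,130:370,::-1],None,fx=3,fy=3))
f=grab_frame('top');cv2.imwrite(f'pics/t{sys.argv[1]}.png',cv2.resize(f['color'][110:280,130:390,::-1],None,fx=3,fy=3))
uu,vv=np.meshgrid(np.arange(512),np.arange(384));P=withdepth(f,np.c_[uu.ravel(),vv.ravel()]).reshape(384,512,3)
a=P@HZ;b=P@YD;H=P[...,2];m=(abs(a-394)<65)&(abs(b-391)<90)&(H>30)&(H<80)
print('lid',np.linalg.lstsq(np.c_[a[m]-394,np.ones(m.sum())],H[m],rcond=None)[0],m.sum())
Y=np.array([-SX[1],SX[0],0]);s=-(P-SO)@SX;t=(P-SO)@Y
m=(abs(s)<40)&(abs(t)<100)&(H>160)&(H<200);print('pane top s,z,t',np.median(s[m]),np.median(H[m]),np.percentile(t[m],[0,100]),m.sum())
S=np.c_[s[m],t[m]];print('yaw deg',np.degrees(np.polyfit(S[:,1],S[:,0],1)[0]))
m=(s>15)&(s<130)&(abs(t)<100)&(H>2.5)&(H<15);print('foot s,t',np.percentile(s[m],[1,99]),np.percentile(t[m],[1,99]),np.median(H[m]))
for n,(a0,a1,b0,b1) in dict(torch=(130,165,245,265),bottle=(120,160,300,335)).items():
    q=P[a0:a1,b0:b1].reshape(-1,3);q=q[(q[:,2]>20)&(q[:,2]<250)];print(n,np.percentile(q,[2,98],axis=0).round(0).tolist())
E
python3 chk.py 7
```

```text
9.4667 [489.37921733 -18.82010014 365.06661793] [ 0.17603269  0.52220588 -0.54506069]
lid [-1.56369774e-04  5.08017448e+01] 2049
pane top s,z,t 1.490417383061904 178.72330543710098 [-82.94278587  85.28305287] 92
yaw deg -0.17306113026421976
foot s,t [ 16.09298659 125.59552653] [-93.88720614  96.59321273] 5.085659569388213
torch [[684.0, -42.0, 134.0], [710.0, -16.0, 149.0]]
bottle [[691.0, -267.0, 28.0], [752.0, -211.0, 194.0]]
```

View pics/s7.png

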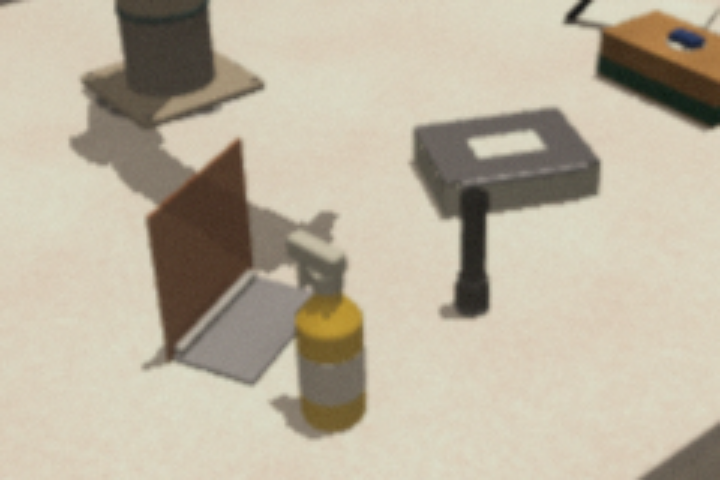

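View pics/t7.png

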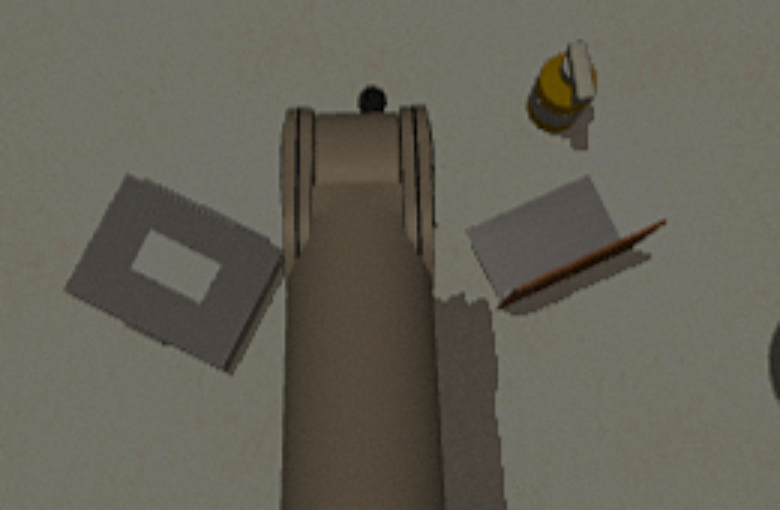

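```bash
python3 -c "
from bench import env
print(env.read_state()['qvel'].round(3));print(env.job_done())"
```

```text
[ 0.032  0.022  0.035 -0.019  0.009 -0.002  0.004]
the job is handed in; nothing more can be done
None
```

The lid is shut and the splash screen stands on its foot where it fell. I handed the job in with the gripper clear of everything, at about 9.6 s on the clock.

- **Lid:** I pushed it along its arc with the closed fingertips until it seated, with a brief force of about 38 N. That was through the fingertips, not the gripper's body. At the last check it was level, with its top at 50.8 mm against the 51 mm expected.
- **Screen:** I pushed the upper part of the foot's inner face past the balance point; it fell onto its foot and I withdrew forward and up. At the last check the pane's top edge was at 178.7 mm against 180 mm. It was within 2 mm and 0.2° of the original corner line.
- **Bystanders:** The bottle is where it was, to within about 2 mm. The torch stands in the same place in the scene camera, but the arm partly hid it from the top camera at the end. I did not measure the roll or the glove carton again; the arm went near neither after the start.
- **One check that is not clean:** the depth mask for the foot read up to about 25 mm beyond its 100 mm length. I think this is bench noise, because the pictures show the foot flat and normal.

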